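# Uncap the gas outlet whose thread hand is unknown

### The arm

A 6-joint arm with a two-finger parallel gripper is mounted at the origin on a cart in front of the work surface, level with it; the furniture and walls round the work are solid. World frame = base frame: x ahead of the robot, y to its left, z up, the work surface at z = 0. Lengths are in mm, angles in rad, forces in N, time in s.
With the tool pointing down it reaches from about 350 to 975 mm from the base axis. Payload 7.1 kg.
Tool frame: the origin (TCP) lies between the finger pads, 19 mm behind the fingertips; this is the grasp point; z points along the fingers, y is the line along which they close (so a half turn about z gives the same grasp; the last joint's range is limited). The gripper opens to 88 mm and grips with 3 to 60 N. Pads are 20 mm wide; open, the fingers measure 115 mm over their backs; the gripper's body (75 mm by 178 mm) begins 61 mm behind the grasp point.
Start: joints at [-1.314, 0.423, 1.63, -0, 1.089, -0.019], TCP at [170.216, -601.358, 241.375] pointing down, gripper open.
Joint ranges: [-3, 3], [-0.9, 2.11], [0.09, 2.58], [-1.31, 4.45], [0.11, 2.69], [-2.54, 2.54]. Speed limits (rad/s): [2.39, 2.39, 3.01, 3.14, 3.14, 3.14].

### API

Orientations are given as a rotation vector (axis times angle).
In Python, from workcell import manip gives the robot as it stands.
- The arm moves only by the shell command python3 -m jog 'ROWS' [FORCE]. ROWS is a JSON object of lists of equal length, an entry for each row: "dp": the shift along the tool's x, y, z in cm, a list of three; "angular": the turn, a rotation vector about the tool's x, y, z in rad, a list of three; "claw": the opening, from 0 (shut) to 1 (fully open). In form: {"dp": [[x, y, z], ...], "angular": [[rx, ry, rz], ...], "claw": [claw, ...]}. A call has 1 to 20 rows; each row is the pose to reach, as a shift and turn from the pose commanded when the call began, along the tool's axes at that moment; what a row does not reach only later rows make up. A row lasts 1/12 s, in which the tool goes at most 41.7 mm and 7.16 degrees, less where a joint would pass 70% of its speed; a pose out of reach is approached as far as the arm can. A call with a gripper value outside its range is refused whole. The fingers move at their own pace and stop on an object; FORCE is the grip in N (left out, the last holds). Time passes only in rows, so rows that repeat a pose let the fingers close. It gives the time, the measured TCP pose, the force, the opening and the grip force at its end, in the units of the state.
- manip.get_state(): the state, without advancing time (a new reading comes with each control period).
- manip.capture(name): name is "scene" or "top" or "wrist"; returns the picture (384x512x3 uint8, blue, green, red); there is no depth.
- manip.camera_info(name): a dict with "intrinsics" (3x3 intrinsics, pixels), "pose" (4x4, takes a point from camera to world coordinates); the wrist camera has in their place "hand_eye" (4x4, takes a point from camera to tool coordinates, whose origin is the TCP and whose axes are the flange's). Camera axes: x right, y down, z forward; pixel columns grow to the right and rows downward; lengths in mm; the calibration is good to about 2 mm. A picture is of the moment at which its call begins: read the wrist's pose just before it. camera_info takes no time and is no camera call.
- manip.sign_off(): hands the job in; it is judged then, once.
Trained networks look in the newest picture that a camera, given by its name, has taken for a name from the list of things; names that differ only in an ending like _2 or _b are one class to them, and where a whole thing is asked for, a point or a joint stands for the part that bears it (a point fixed in the world has none). Each returns a list of dicts, best first, with "conf" (0 to 1); they miss things now and then, are a little off and sometimes report something else, mostly with a low value. They report only what shows in the picture. A call takes as long as a camera call. They do not tell look-alikes from the thing itself.
- manip.silhouettes(camera, label): "region" (384x512 bool, what is visible of it) and "box" ([centre column, centre row, width, height] as shares, 0 to 1, of the picture: columns of its width, rows of its height, round what is visible of it).
- manip.landmark_of(camera, label): "point" ([row, column] as shares, 0 to 1, of the picture: columns of its width, rows of its height: a listed point, or the origin of a listed thing).
The state is a dict: "clock": time; "qpos": joint angles; "qd": joint speeds; "joint_efforts": joint torques, N m; "eef_pos": TCP position; "eef_rot": TCP orientation; "wrist_force": force on the tool from outside, world axes, zero at the start; "wrist_torque": the same for the moment, N m; "finger_gap": opening from 0.0 (shut) to 1.0 (fully open); "grasp_force": force on a finger pad.
Only numpy, scipy, OpenCV 4.12 (cv2) and the standard library are available. Lean on these libraries where they do the work, as an engineer would, in place of code of your own. Each camera call takes 0.05 s, during which the arm holds its last target. There are 200 camera calls.

### The job

A hose is to be fitted to the gas outlet under the yellow cap, but the marks are worn off and nobody knows whether that outlet has a right-hand or a left-hand thread. Grip the yellow hexagon cap, feel which way it loosens by trying one way and, if it will not go, the other, then unscrew it and lift it off its outlet. Finish while still holding the cap upright in the gripper, at rest in the air and well clear above the outlets, a good 5 cm higher than where it sat; leave the black cap screwed down on the other outlet and do not disturb the spanner or the roll of tape.

Things in the scene. Friction and masses are not known exactly. Their poses are not given: they have to be found in the camera images.
- manifold: Twin gas outlet, fixed to the bench: aluminium bar 216 x 46 mm on a green plate 250 x 78 mm, a copper pipe at each end (314 mm over all), two shut black levers on the front (-x) side, two outlets on top at y = +65 and y = -65 mm. Origin: centre of the underside, on the bench; x across the bar, y along it, z up. The bar's top is at z = 50 mm, the caps' seats (38 mm round bosses) at z = 62 mm.
- outlet_a (a point): Centre of the seat at the manifold's +y end. On it stands a brass threaded spigot, 29 mm wide and 25 mm tall, hidden in its cap, with a coarse two-start thread. One of the two spigots is right-handed (loosens counter-clockwise seen from above), the other left-handed (loosens clockwise); which is where cannot be seen and changes from start to start, as does which cap is where.
- outlet_b (a point): Centre of the seat at the manifold's -y end, 130 mm from outlet_a; the same spigot, with a thread of the other hand. Grips of 12 to 20 N turn a cap the loosening way; against the stop such a grip slips round the flats, and even a 60 N grip only springs the cap by up to 0.35 rad. Pulling does not free a cap before it is unscrewed.
- cap_yellow: Yellow hollow hexagon cap, 39 mm across flats, 32 mm tall, about 150 g, screwed tight on one of the outlets. Origin: centre of its open underside, on the seat at the start; z up through its closed top. Two flats are square to its x axis, the others at 60 degree steps; when tight its x axis lies along the manifold's x axis. It has about 1 mm of play sideways and 1 mm up and down.
- cap_grip (a point): Point on the yellow cap's axis, 24 mm above its underside: with the TCP here, fingers down and closed across two facing flats, the fingertips stay 5 mm above the seat. Turned the wrong way the cap stops dead at about 0.1 rad. The right way it rises 5 mm over 105 degrees; from about 115 degrees it is free to lift straight off; near 150 degrees it meets a stop. Let go part way, it stays.
- cap_black: Black hollow hexagon cap of the same shape and size, screwed tight on the other outlet; it stays there. Origin: centre of its underside.
- spanner: Loose steel combination spanner, 225 x 36 x 8 mm, lying on the bench in front of the manifold. Origin: centre of its underside.
- tape_roll: Loose roll of black tape, 62 mm wide, 19 mm high, lying flat on the bench in front of the manifold. Origin: centre of its underside.
There are look-alikes about, which are no part of the job. Several things have the shape of the cap_yellow; the one meant has the colours described above.

How it is judged:
By the outcome, as a careful person would: the job done as asked, in the order asked, and still so for the second after the job is handed in, while the arm keeps its last pose, push and grip.
It also fails if it takes over 58 s, if anything falls off the work surface, if the arm or the gripper's body presses on something with over 40 N, if the wrist force passes 120 N, or if a joint passes its speed limit or range.

## Working session

There is one attempt and no reset: what is moved stays moved. The work goes in short steps, Python scripts to look and compute and a shell command to move; the robot and the scene stay as the last step left them, time stands still between calls to the robot, and variables do not carry over. Pictures are saved under pics/ and viewed, at most 10 in all, crops included, and the job is handed in when it is done.

```bash
mkdir -p pics
cat > h.py <<'E'
import numpy as np, cv2
from scipy.spatial.transform import Rotation as R
from workcell import manip
def pose(cam,st=None):
    i=manip.camera_info(cam); K=np.array(i["intrinsics"])
    if "pose" in i: return K,np.array(i["pose"])
    T=np.eye(4); T[:3,:3]=R.from_rotvec(st["eef_rot"]).as_matrix(); T[:3,3]=st["eef_pos"]
    return K,T@np.array(i["hand_eye"])
def ray(K,T,u,v,z):
    d=T[:3,:3]@np.linalg.solve(K,[u,v,1]); o=T[:3,3]; return o+d*(z-o[2])/d[2]
def proj(K,T,p):
    q=K@(T[:3,:3].T@(np.array(p)-T[:3,3])); return q[:2]/q[2]
E
python3 - <<'E'
from h import *
ims=[]
for c in ("top","scene"):
    im=manip.capture(c); ims.append(im)
    K,T=pose(c); print(c,T[:3,3].round())
    for l,z in (("cap_yellow",0),("cap_black",0),("manifold",0),("outlet_a",62),("outlet_b",62),("cap_grip",86),("spanner",0),("tape_roll",0)):
        for d in manip.landmark_of(c,l)[:4]:
            v,u=np.array(d["point"])*[384,512]
            zz=62 if l[:3]=="cap" and l!="cap_grip" else z
            print(l,round(d["conf"],2),round(u),round(v),ray(K,T,u,v,zz).round())
cv2.imwrite("pics/a.png",ims[0]); cv2.imwrite("pics/b.png",ims[1])
print(manip.get_state())
E
```

```text
top [350.  -3. 978.]
cap_yellow 0.87 253 213 [509.  16.  62.]
cap_yellow 0.74 242 147 [647.  38.  62.]
cap_yellow 0.73 287 150 [640. -56.  62.]
cap_yellow 0.68 202 270 [396. 117.  62.]
cap_black 0.67 315 192 [ 552. -109.   62.]
manifold 0.69 281 206 [535. -44.   0.]
outlet_a 0.8 317 194 [ 547. -113.   62.]
outlet_a 0.74 251 213 [509.  19.  62.]
outlet_b 0.8 317 194 [ 547. -113.   62.]
outlet_b 0.74 251 213 [509.  19.  62.]
cap_grip 0.85 288 144 [645. -56.  86.]
cap_grip 0.81 250 208 [514.  21.  86.]
cap_grip 0.79 205 267 [401. 107.  86.]
cap_grip 0.75 167 205 [523. 184.  86.]
spanner 0.65 285 256 [428. -50.   0.]
spanner 0.21 252 215 [516.  19.   0.]
tape_roll 0.79 366 239 [ 461. -220.    0.]
scene [279. 545. 679.]
cap_yellow 0.85 236 190 [631.  -3.  62.]
cap_yellow 0.84 215 216 [633.  89.  62.]
cap_yellow 0.81 280 213 [506.  20.  62.]
cap_yellow 0.63 232 286 [510. 229.  62.]
cap_black 0.87 282 171 [ 560. -114.   62.]
manifold 0.64 277 208 [544. -47.   0.]
outlet_a 0.85 287 178 [540. -96.  62.]
outlet_a 0.67 279 211 [510.  16.  62.]
outlet_b 0.85 287 178 [540. -96.  62.]
outlet_b 0.6
[... 277 characters left out ...]
, 'qpos': array([-1.31401015e+00,  4.23073021e-01,  1.62988292e+00,  2.87484940e-05,
        1.08860307e+00, -1.90150766e-02]), 'qd': array([ 2.21899600e-04, -1.90188629e-03, -2.17155574e-05, -1.96134910e-03,
       -2.20634895e-05, -2.79555662e-04]), 'joint_efforts': array([ 2.39479377e-04, -5.44560921e+01, -2.74046588e+01,  6.45379163e-02,
        1.67905726e-02, -2.73570163e-05]), 'eef_pos': array([ 170.22031152, -601.36835655,  241.39864546]), 'eef_rot': array([3.11174156e+00, 4.31830899e-01, 4.59952113e-05]), 'wrist_force': array([-0.04022313, -0.63076968,  0.3094472 ]), 'wrist_torque': array([-0.03745975, -0.00772141, -0.060055  ]), 'grasp_force': 0.0, 'finger_gap': 1.0052627041051703}
```

View pics/a.png

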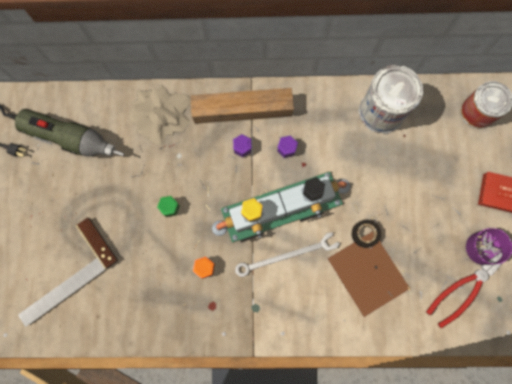

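View pics/b.png

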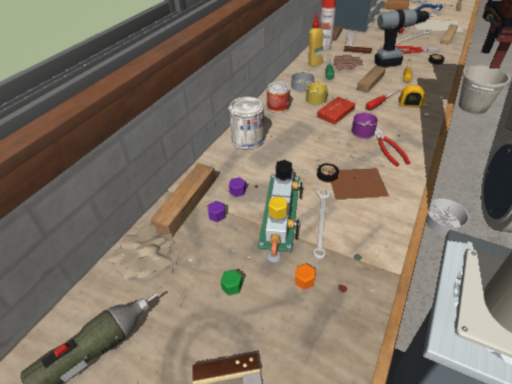

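Top view: candidates for the cap are yellow (252,209) on the manifold, purple (242,145) and (288,146), green (168,205) and orange (204,267). The black cap is at (315,188). The levers (257,228) and (318,209) face the robot, so yellow is on the +y outlet. I choose (252,209) and check it with a crop and a triangulation.

Run:
```python
from h import *
A=[];b=[]
for c in ("top","scene"):
    im=manip.capture(c); K,T=pose(c)
    for d in manip.silhouettes(c,"cap_yellow"):
        r=d["region"]; m=im[r].mean(0)
        v,u=np.argwhere(r).mean(0); print(c,d["conf"],round(u),round(v),m.round(),r.sum())
        if m[0]<90 and m[1]>140 and m[2]>170 and abs(u-(252 if c=="top" else 279))<12:
            dd=T[:3,:3]@np.linalg.solve(K,[u,v,1]); dd/=np.linalg.norm(dd); P=np.eye(3)-np.outer(dd,dd); A.append(P); b.append(P@T[:3,3]); print(ray(K,T,u,v,84))
    if c=="top":cv2.imwrite("pics/c.png",cv2.resize(im[150:290,190:390],None,fx=4,fy=4,interpolation=3))
if len(A)==2: print("tri",np.linalg.solve(sum(A),sum(b)))
```

```text
top 0.92 204 267 [ 51. 126. 223.] 358
top 0.87 288 146 [143.  70. 118.] 355
top 0.86 242 145 [142.  70. 118.] 345
top 0.72 252 209 [ 63. 193. 223.] 388
[512.2159065   17.73641261  84.        ]
top 0.53 169 206 [ 74. 141.  68.] 350
top 0.31 281 208 [126. 141. 134.] 4116
scene 0.84 277 208 [ 42. 169. 203.] 371
[509.85013464  26.53122668  84.        ]
scene 0.78 304 277 [ 29. 108. 212.] 424
scene 0.72 216 211 [135.  50. 103.] 273
scene 0.53 237 187 [132.  54. 103.] 283
tri [513.85060093  17.93018278  74.1128193 ]
```

View pics/c.png

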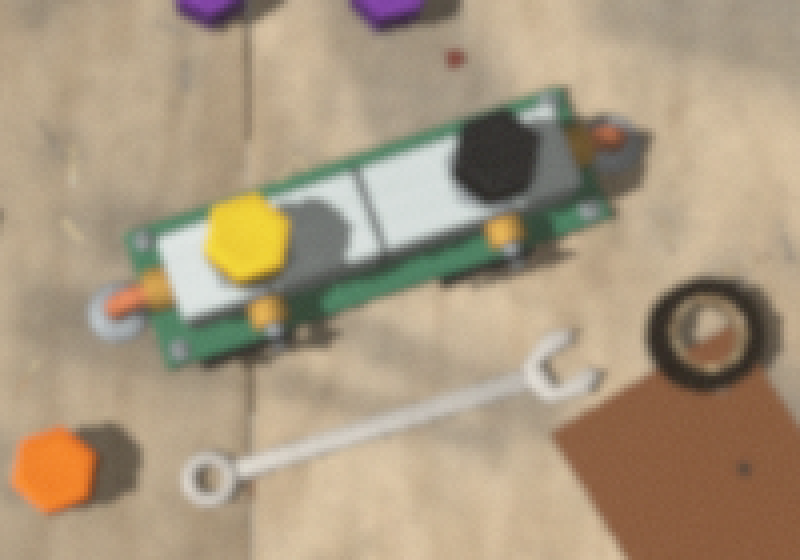

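The crop confirms it: the yellow hexagon, crop pixel (247,238), sits on the bar with the black one at (497,155). Bar yaw is about 0.3 rad. Moving above it with the closing line along the manifold's x.

```bash
python3 -m jog '{"dp":[[1,-1,-0.2],[3,-3,-0.5],[6,-6,-1],[9,-9,-1.5],[12,-12.1,-1.5],[15,-15.2,-1.5],[18,-18.2,-1.5],[21,-21.2,-1.5],[24,-24.3,-1.5],[27,-27.3,-1.5],[30,-30.3,-1.5],[33,-33.4,-1.5],[36,-36.4,-1.5],[39,-39.4,-1.5],[42,-42.5,-1.5],[45,-45.5,-1.5],[47.5,-48,-1.5],[49,-49.5,-1.5],[49.75,-50.3,-1.5],[49.75,-50.3,-1.5]],"angular":[[0,0,-0.05],[0,0,-0.13],[0,0,-0.23],[0,0,-0.33],[0,0,-0.43],[0,0,-0.53],[0,0,-0.63],[0,0,-0.73],[0,0,-0.83],[0,0,-0.93],[0,0,-1.03],[0,0,-1.13],[0,0,-1.23],[0,0,-1.33],[0,0,-1.43],[0,0,-1.5],[0,0,-1.56],[0,0,-1.6],[0,0,-1.605],[0,0,-1.605]],"claw":[1,1,1,1,1,1,1,1,1,1,1,1,1,1,1,1,1,1,1,1]}' 16
cat > w.py <<'E'
import sys
from h import *
st=manip.get_state(); im=manip.capture("wrist"); K,T=pose("wrist",st)
y=2*np.arctan2(st["eef_rot"][1],st["eef_rot"][0])
print(st["clock"],st["eef_pos"].round(1),"rot",st["eef_rot"].round(3),"yawx",y,"q",st["qpos"].round(3))
hsv=cv2.cvtColor(im,cv2.COLOR_BGR2HSV)
m=cv2.inRange(hsv,(22,130,140),(35,255,255)); n,l,s,c=cv2.connectedComponentsWithStats(m)
i=1+np.argmax(s[1:,4]); print("area",s[i],"cen",c[i],ray(K,T,*c[i],94).round(1))
ct=max(cv2.findContours((l==i).astype(np.uint8),0,2)[0],key=cv2.contourArea)
h=cv2.approxPolyDP(cv2.convexHull(ct),4,True)[:,0]
P=np.array([ray(K,T,*p,94)[:2] for p in h]); print("corners",h.tolist(),P.round(1).tolist())
e=np.roll(P,-1,0)-P; print("edge len",np.linalg.norm(e,axis=1).round(1),"angles",np.degrees(np.arctan2(e[:,1],e[:,0])).round(1))
cv2.imwrite(sys.argv[1],im)
E
python3 w.py pics/d.png
```

```text
clock: 2.77
eef_pos: [512.8, 19.9, 256.3]
eef_rot: [1.848, 2.54, 0.0]
wrist_force: [-0.5, -0.6, -0.5]
finger_gap: 0.998
grasp_force: 0.0
2.7667 [512.8  19.9 256.3] rot [1.848 2.54  0.   ] yawx 1.8834951280347483 q [ 0.016  0.24   1.861  0.     1.04  -0.297]
area [ 235  154   37   44 1239] cen [253.35189669 175.88377724] [510.   20.5  94. ]
corners [[254, 154], [270, 164], [271, 187], [252, 197], [236, 188], [235, 167]] [[503.5, 43.0], [522.8, 38.1], [531.8, 14.7], [515.9, -2.2], [496.4, 2.1], [488.7, 23.7]]
edge len [19.9 25.1 23.3 19.9 23.  24.3] angles [ -14.2  -68.8 -133.3  167.5  109.6   52.5]
```

View pics/d.png

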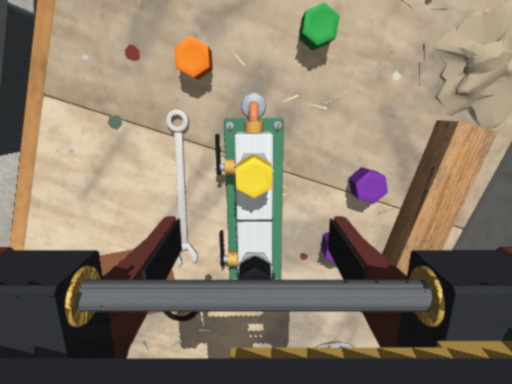

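The wrist view shows the bar vertical in the image, so the closing direction is aligned. The yellow cap is at (253,176), between the fingers, with black at (254,265). Descending part way and measuring again.

```bash
python3 -m jog '{"dp":[[0,-0.15,1],[0,-0.15,3],[0,-0.15,5],[0,-0.15,7],[0,-0.15,8.2],[0,-0.15,8.6],[0,-0.15,8.6]],"angular":[[0,0,0],[0,0,0],[0,0,0],[0,0,0],[0,0,0],[0,0,0],[0,0,0]],"claw":[1,1,1,1,1,1,1]}' 16
python3 w.py pics/e.png
```

```text
clock: 3.4
eef_pos: [508.9, 16.2, 169.1]
eef_rot: [-1.854, -2.534, 0.003]
wrist_force: [-1.6, 0.8, -0.4]
finger_gap: 1.0
grasp_force: 0.0
3.4 [508.9  16.2 169.1] rot [-1.854 -2.534  0.003] yawx -4.404806130246779 q [ 0.008  0.36   1.936 -0.     0.849 -0.299]
area [ 234  167   51   61 2362] cen [259.50042337 196.93818798] [509.7  21.5  94. ]
corners [[258, 167], [284, 185], [284, 214], [260, 227], [236, 215], [234, 191], [238, 179]] [[501.4, 43.6], [524.6, 36.3], [532.4, 14.1], [517.8, -2.2], [496.6, 1.7], [489.5, 20.1], [489.7, 30.2]]
edge len [24.4 23.6 21.8 21.5 19.7 10.  17.8] angles [ -17.4  -70.8 -132.   169.5  111.2   88.9   49.1]
```

View pics/e.png

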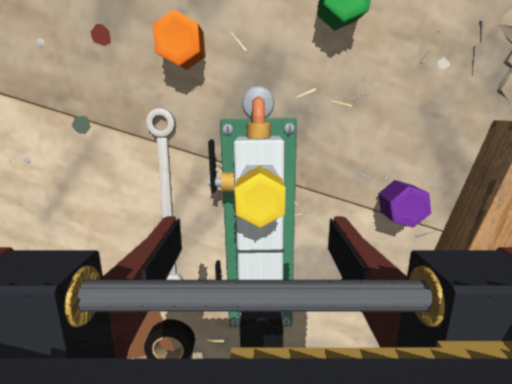

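The cap is at (260,197), still framed by the fingers. Wrist and top cameras differ by about 3 mm, so I rotate the wrist 2 rad and look again to cancel the hand-eye error.

```bash
python3 -m jog '{"dp":[[0.2,0.3,0],[0.2,0.3,0],[0.2,0.3,0],[0.2,0.3,0],[0.2,0.3,0],[0.2,0.3,0],[0.2,0.3,0],[0.2,0.3,0],[0.2,0.3,0],[0.2,0.3,0],[0.2,0.3,0],[0.2,0.3,0],[0.2,0.3,0],[0.2,0.3,0],[0.2,0.3,0],[0.2,0.3,0],[0.2,0.3,0],[0.2,0.3,0],[0.2,0.3,0],[0.2,0.3,0]],"angular":[[0,0,0.06],[0,0,0.18],[0,0,0.3],[0,0,0.42],[0,0,0.54],[0,0,0.66],[0,0,0.78],[0,0,0.9],[0,0,1.02],[0,0,1.14],[0,0,1.26],[0,0,1.38],[0,0,1.5],[0,0,1.62],[0,0,1.74],[0,0,1.86],[0,0,1.95],[0,0,2],[0,0,2],[0,0,2]],"claw":[1,1,1,1,1,1,1,1,1,1,1,1,1,1,1,1,1,1,1,1]}' 16
python3 w.py pics/f.png
python3 -m jog '{"dp":[[0,0,0],[0,0,0],[0,0,0],[0,0,0],[0,0,0],[0,0,0],[0,0,0],[0,0,0],[0,0,0],[0,0,0],[0,0,0],[0,0,0],[0,0,0],[0,0,0],[0,0,0],[0,0,0],[0,0,0],[0,0,0],[0,0,0],[0,0,0]],"angular":[[0,0,-0.06],[0,0,-0.18],[0,0,-0.3],[0,0,-0.42],[0,0,-0.54],[0,0,-0.66],[0,0,-0.78],[0,0,-0.9],[0,0,-1.02],[0,0,-1.14],[0,0,-1.26],[0,0,-1.38],[0,0,-1.5],[0,0,-1.62],[0,0,-1.74],[0,0,-1.86],[0,0,-1.95],[0,0,-2],[0,0,-2],[0,0,-2]],"claw":[1,1,1,1,1,1,1,1,1,1,1,1,1,1,1,1,1,1,1,1]}' 16
python3 w.py pics/g.png
```

```text
clock: 5.12
eef_pos: [513.2, 20.1, 171.3]
eef_rot: [-3.136, 0.185, -0.003]
wrist_force: [-0.4, -1.4, -0.4]
finger_gap: 1.002
grasp_force: 0.0
5.1167 [513.2  20.1 171.3] rot [-3.136e+00  1.850e-01 -3.000e-03] yawx 6.165102021614272 q [ 0.016  0.36   1.928 -0.     0.852  1.705]
area [ 232  177   50   53 1986] cen [256.01309164 202.96878147] [511.9  17.7  94. ]
corners [[259, 177], [281, 192], [278, 219], [251, 229], [232, 214], [233, 188]] [[532.5, 13.0], [518.5, -2.7], [496.5, 1.8], [490.4, 24.3], [505.0, 37.7], [526.1, 34.0]]
edge len [21.  22.5 23.3 19.8 21.5 22. ] angles [-131.6  168.5  105.    42.8   -9.9  -73.2]
clock: 6.83
eef_pos: [512.9, 20.4, 170.6]
eef_rot: [1.853, 2.537, 0.0]
wrist_force: [-0.4, -0.5, -0.0]
finger_gap: 0.994
grasp_force: 0.0
6.8333 [512.9  20.4 170.6] rot [1.853 2.537 0.   ] yawx 1.879776439509951 q [ 0.017  0.361  1.928  0.     0.852 -0.292]
area [ 228  169   50   61 2334] cen [252.80034276 199.49528706] [509.7  21.7  94. ]
corners [[253, 169], [277, 188], [277, 216], [254, 229], [229, 216], [232, 181]] [[502.5, 44.9], [524.7, 36.3], [532.2, 14.5], [518.2, -1.7], [495.9, 2.9], [490.0, 31.1]]
edge len [23.8 23.1 21.4 22.8 28.8 18.7] angles [ -21.2  -71.1 -130.9  168.4  101.8   47.9]
```

View pics/f.png

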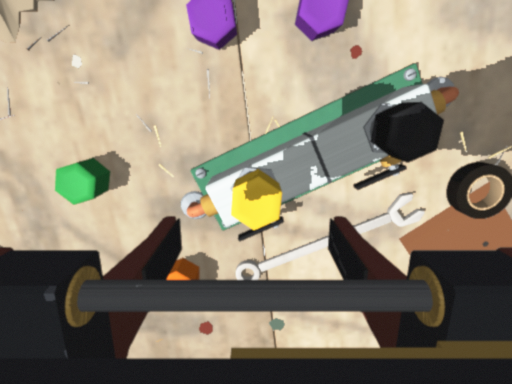

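View f shows the cap at (256,203) as a clean hexagon. In the other view the brass valve blends into the cap's outline. Fused centre is about (511, 18), flat normal about 0.31 rad, matching the bar. Descending to cap_grip height and closing at 16 N.

```bash
python3 -m jog '{"dp":[[-0.14,-0.24,0.5],[-0.14,-0.24,2],[-0.14,-0.24,4],[-0.14,-0.24,5.5],[-0.14,-0.24,6.7],[-0.14,-0.24,7.5],[-0.14,-0.24,8.1],[-0.14,-0.24,8.4],[-0.14,-0.24,8.45],[-0.14,-0.24,8.45]],"angular":[[0,0,0],[0,0,0],[0,0,0],[0,0,0],[0,0,0],[0,0,0],[0,0,0],[0,0,0],[0,0,0],[0,0,0]],"claw":[1,1,1,1,1,1,1,1,1,1]}' 16
python3 -m jog '{"dp":[[0,0,0],[0,0,0],[0,0,0],[0,0,0],[0,0,0],[0,0,0],[0,0,0],[0,0,0],[0,0,0],[0,0,0],[0,0,0],[0,0,0]],"angular":[[0,0,0],[0,0,0],[0,0,0],[0,0,0],[0,0,0],[0,0,0],[0,0,0],[0,0,0],[0,0,0],[0,0,0],[0,0,0],[0,0,0]],"claw":[0.4,0.4,0.4,0.4,0.4,0.4,0.4,0.4,0.4,0.4,0.4,0.4]}' 16
python3 -c "
from h import *;s=manip.get_state();print(s['wrist_torque'])"
```

```text
clock: 7.72
eef_pos: [511.1, 18.4, 86.1]
eef_rot: [1.852, 2.537, 0.0]
wrist_force: [1.1, -0.2, 0.4]
finger_gap: 1.0
grasp_force: 0.0
clock: 8.72
eef_pos: [511.3, 18.4, 86.0]
eef_rot: [1.852, 2.537, 0.001]
wrist_force: [1.9, 0.3, -1.1]
finger_gap: 0.441
grasp_force: 16.0
[ 0.00999429 -0.56245269  0.01255105]
```

Gripped: the gap matches 39 mm at 16 N and side force is low. Trying counter-clockwise (tool -z) gently.

```bash
python3 -m jog '{"dp":[[0,0,0],[0,0,0],[0,0,0],[0,0,-0.02],[0,0,-0.03],[0,0,-0.04],[0,0,-0.04],[0,0,-0.04]],"angular":[[0,0,-0.04],[0,0,-0.08],[0,0,-0.12],[0,0,-0.16],[0,0,-0.2],[0,0,-0.24],[0,0,-0.24],[0,0,-0.24]],"claw":[0.4,0.4,0.4,0.4,0.4,0.4,0.4,0.4]}' 16
python3 -c "
from h import *;s=manip.get_state();print(s['wrist_torque'],s['qpos'][5])"
```

```text
clock: 9.38
eef_pos: [511.4, 18.3, 86.2]
eef_rot: [1.537, 2.739, 0.001]
wrist_force: [4.7, -1.2, -5.7]
finger_gap: 0.456
grasp_force: 16.8
[-0.20868346 -0.96343128 -0.65234825] -0.5355180311502149
```

CCW resists: torque is -0.65 N m and the gap grew by 1.3 mm as the pads slipped round the flats. Going back and trying clockwise.

```bash
python3 -m jog '{"dp":[[0,0,0.04],[0,0,0.04],[0,0,0.04],[0,0,0.04],[0,0,0.04],[0,0,0.02],[0,0,0.0],[0,0,0],[0,0,0],[0,0,0]],"angular":[[0,0,0.06],[0,0,0.12],[0,0,0.18],[0,0,0.24],[0,0,0.3],[0,0,0.36],[0,0,0.42],[0,0,0.48],[0,0,0.48],[0,0,0.48]],"claw":[0.4,0.4,0.4,0.4,0.4,0.4,0.4,0.4,0.4,0.4]}' 16
python3 -c "
from h import *;s=manip.get_state();print(s['wrist_torque'],s['qpos'][5])"
```

```text
clock: 10.22
eef_pos: [511.1, 18.6, 86.4]
eef_rot: [2.14, 2.3, 0.0]
wrist_force: [3.9, 1.0, -1.5]
finger_gap: 0.457
grasp_force: 15.5
[ 0.29058614 -0.60064866  0.06905207] -0.05871796691669792
```

Now the torque is small (+0.07). Continuing clockwise, following the thread's rise.

```bash
python3 -m jog '{"dp":[[0,0,-0.01],[0,0,-0.03],[0,0,-0.05],[0,0,-0.06],[0,0,-0.08],[0,0,-0.1],[0,0,-0.11],[0,0,-0.13],[0,0,-0.13],[0,0,-0.13]],"angular":[[0,0,0.06],[0,0,0.12],[0,0,0.18],[0,0,0.24],[0,0,0.3],[0,0,0.36],[0,0,0.42],[0,0,0.48],[0,0,0.48],[0,0,0.48]],"claw":[0.4,0.4,0.4,0.4,0.4,0.4,0.4,0.4,0.4,0.4]}' 16
python3 -c "
from h import *;s=manip.get_state();print(s['wrist_torque'],s['qpos'][5])"
python3 w.py pics/h.png
```

```text
clock: 11.05
eef_pos: [511.0, 18.7, 87.7]
eef_rot: [-2.625, -1.726, -0.001]
wrist_force: [2.8, 4.5, -0.2]
finger_gap: 0.456
grasp_force: 15.5
[ 0.74054611 -0.55932079  0.0570316 ] 0.4199412443368118
11.05 [511.   18.7  87.7] rot [-2.625e+00 -1.726e+00 -1.000e-03] yawx -5.119576099581947 q [0.013 0.5   1.97  0.    0.671 0.42 ]
area [ 217  196   78   84 5213] cen [254.99827355 241.30711682] [513.   23.8  94. ]
corners [[225, 211], [257, 196], [287, 215], [294, 235], [290, 274], [273, 279], [228, 277], [218, 271], [217, 231]] [[505.8, 44.6], [523.3, 45.5], [533.1, 30.6], [532.4, 19.2], [522.4, -0.6], [513.1, 0.2], [491.9, 10.6], [488.5, 15.9], [497.7, 36.6]]
edge len [17.5 17.8 11.4 22.2  9.3 23.7  6.2 22.6 11.5] angles [   2.8  -56.7  -93.6 -116.7  175.2  153.8  122.1   66.1   44.7]
```

View pics/h.png

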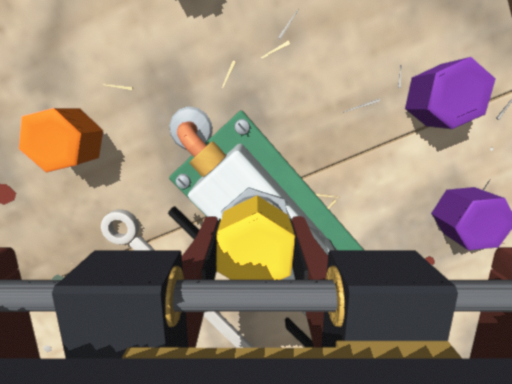

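The cap at (256,238) has turned with the gripper while the manifold stayed put, and the torque is low. So it loosens clockwise: a left-hand thread. Turning to about 125° in total.

```bash
python3 -m jog '{"dp":[[0,0,-0.02],[0,0,-0.05],[0,0,-0.07],[0,0,-0.1],[0,0,-0.12],[0,0,-0.14],[0,0,-0.17],[0,0,-0.19],[0,0,-0.22],[0,0,-0.24],[0,0,-0.26],[0,0,-0.29],[0,0,-0.31],[0,0,-0.33],[0,0,-0.35],[0,0,-0.36],[0,0,-0.37],[0,0,-0.37],[0,0,-0.37],[0,0,-0.37]],"angular":[[0,0,0.08],[0,0,0.16],[0,0,0.24],[0,0,0.32],[0,0,0.4],[0,0,0.48],[0,0,0.56],[0,0,0.64],[0,0,0.72],[0,0,0.8],[0,0,0.88],[0,0,0.96],[0,0,1.04],[0,0,1.12],[0,0,1.2],[0,0,1.28],[0,0,1.36],[0,0,1.42],[0,0,1.42],[0,0,1.42]],"claw":[0.4,0.4,0.4,0.4,0.4,0.4,0.4,0.4,0.4,0.4,0.4,0.4,0.4,0.4,0.4,0.4,0.4,0.4,0.4,0.4]}' 16
python3 -c "
from h import *;s=manip.get_state();print(s['wrist_torque'],s['qpos'][5])"
python3 -m jog '{"dp":[[0,0,-0.05],[0,0,-0.1],[0,0,-0.15],[0,0,-0.2],[0,0,-0.2]],"angular":[[0,0,0],[0,0,0],[0,0,0],[0,0,0],[0,0,0]],"claw":[0.4,0.4,0.4,0.4,0.4]}' 20
python3 w.py pics/i.png
```

```text
clock: 12.77
eef_pos: [510.8, 18.4, 91.2]
eef_rot: [3.116, -0.401, -0.0]
wrist_force: [1.9, 3.2, -2.0]
finger_gap: 0.451
grasp_force: 15.7
[ 0.56956739 -0.49559513  0.05996744] 1.8395139573601977
clock: 13.18
eef_pos: [510.8, 18.2, 93.3]
eef_rot: [3.115, -0.405, -0.0]
wrist_force: [3.1, 0.6, -3.4]
finger_gap: 0.445
grasp_force: 19.6
13.1833 [510.8  18.2  93.3] rot [ 3.115 -0.405 -0.   ] yawx -0.25865586618334646 q [ 0.013  0.49   1.968 -0.     0.684  1.842]
area [ 216  212   78   69 4251] cen [254.33756763 249.54528346] [509.2  17.3  94. ]
corners [[293, 235], [291, 269], [279, 279], [232, 280], [216, 271], [218, 231], [256, 212]] [[512.1, -4.5], [492.9, 1.0], [488.5, 8.7], [494.5, 33.8], [502.1, 40.7], [524.3, 32.9], [529.5, 11.0]]
edge len [20.   8.9 25.8 10.2 23.6 22.5 23.3] angles [ 164.1  119.2   76.6   42.3  -19.3  -76.8 -138.2]
```

View pics/i.png

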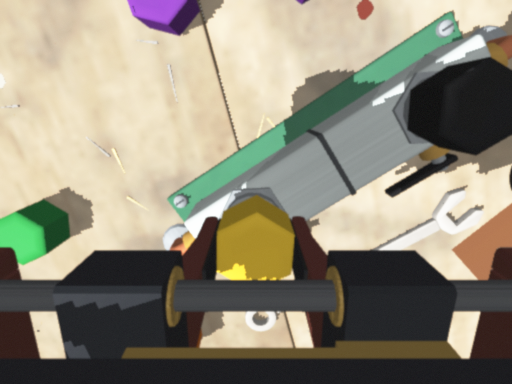

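The cap, at (255,240), is held squarely and the pull is only a few newtons, so it is free. Lifting.

```bash
python3 -m jog '{"dp":[[0,0,-0.2],[0,0,-0.4],[0,0,-0.6],[0,0,-0.8],[0,0,-1],[0,0,-1]],"angular":[[0,0,0],[0,0,0],[0,0,0],[0,0,0],[0,0,0],[0,0,0]],"claw":[0.4,0.4,0.4,0.4,0.4,0.4]}' 22
python3 -m jog '{"dp":[[0,0,-0.5],[0,0,-1],[0,0,-1.6],[0,0,-2.4],[0,0,-3.4],[0,0,-4.6],[0,0,-5.8],[0,0,-7],[0,0,-8.2],[0,0,-9],[0,0,-9.6],[0,0,-9.8],[0,0,-9.8],[0,0,-9.8],[0,0,-9.8],[0,0,-9.8],[0,0,-9.8],[0,0,-9.8]],"angular":[[0,0,0],[0,0,0],[0,0,0],[0,0,0],[0,0,0],[0,0,0],[0,0,0],[0,0,0],[0,0,0],[0,0,0],[0,0,0],[0,0,0],[0,0,0],[0,0,0],[0,0,0],[0,0,0],[0,0,0],[0,0,0]],"claw":[0.4,0.4,0.4,0.4,0.4,0.4,0.4,0.4,0.4,0.4,0.4,0.4,0.4,0.4,0.4,0.4,0.4,0.4]}' 22
python3 - <<'E'
from h import *
a=manip.capture("scene")[110:280,200:370]; b=manip.capture("wrist")
cv2.imwrite("pics/j.png",np.hstack([cv2.resize(a,(384,384),interpolation=3),cv2.resize(b,(416,384))]))
E
```

```text
clock: 13.73
eef_pos: [510.7, 18.3, 103.7]
eef_rot: [3.115, -0.406, -0.0]
wrist_force: [0.5, 0.5, -1.3]
finger_gap: 0.448
grasp_force: 21.5
clock: 15.23
eef_pos: [510.7, 18.4, 200.9]
eef_rot: [3.115, -0.406, -0.001]
wrist_force: [0.4, -0.9, -2.0]
finger_gap: 0.449
grasp_force: 21.5
```

View pics/j.png

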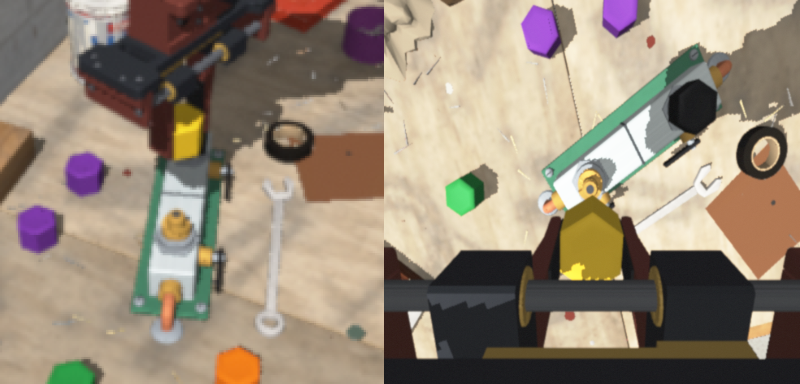

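The scene crop shows the bare brass spigot at (177,228) and the yellow cap upright in the fingers at (187,132). The wrist view shows the black cap still seated at (692,107), with the spanner and tape where they were. The arm is at rest.

```bash
python3 -c "
from workcell import manip;print(manip.sign_off())"
```

```text
the job is handed in; nothing more can be done
None
```

The yellow cap's outlet has a left-hand thread (it loosens clockwise); I unscrewed the cap, lifted it about 11 cm and handed the job in at about 15 s with it still held upright, the black cap, spanner and tape left undisturbed.

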